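# Pump the bench filter and present its filter plate over the dish

### The arm

A 6-joint arm with a two-finger parallel gripper is mounted at the origin on the work surface. World frame = base frame: x ahead of the robot, y to its left, z up, the work surface at z = 0. Lengths are in m, angles in rad, forces in N, time in s.
With the tool pointing down it reaches from about 0.35 to 0.975 m from the base axis. Payload 17.4 kg.
Tool frame: the origin (TCP) lies on the centre line of the jaws, within the pads' length; the fingertips stand 22 mm ahead of it and the grasp point (between the pads) lies 3 mm ahead of it (finger_overhang is the distance from the TCP to the fingertips, in m); z points along the fingers, y is the line along which they close (so a half turn about z gives the same grasp; the last joint's range is limited). The gripper opens to 85 mm and grips with 20 to 120 N. Pads are 22 mm wide; open, the fingers measure 114 mm over their backs; the gripper's body (76 mm by 85 mm) begins 54 mm behind the grasp point. The pads swing forward as they close: fully open they stand 13 mm farther back than shut.
Start: joints at [-1.352, 0.116, 1.442, -0, 1.584, -0.038], TCP at [0.171, -0.653, 0.253] pointing down, gripper open.
Joint ranges: [-2.83, 2.83], [-0.83, 2.19], [0.07, 2.5], [-1.14, 4.28], [0.01, 3], [-2.97, 2.97]. Speed limits (rad/s): [1.89, 1.89, 2.22, 3.14, 3.14, 3.14].

### API

Orientations are given as a 3x3 rotation matrix whose columns are the frame's x, y, z axes.
In Python, from cell import get_state, snapshot, get_calibration, close_job, finger_overhang gives the robot as it stands.
- The arm moves only by the tool servo_tool, never from a script. Its argument "rows" is one flat list of numbers, 5 for each row, row after row: the shift along the tool's x, y, z in units of 25 mm (1.0 is 25 mm), then the turn about the tool's z in units of 5 degrees (1.0 is 5 degrees), then the finger opening in mm, from 0 to 85.4. In form: [dx, dy, dz, roll, claw, dx, dy, dz, roll, claw, ...]. A call has 1 to 20 rows; each row shifts and turns the commanded pose from where the row before left it, along the tool's axes as they then stand; what a row does not reach is not made up. A row lasts 1/12 s, in which the tool goes at most 41.7 mm and 7.16 degrees, less where a joint would pass 70% of its speed; a pose out of reach is approached as far as the arm can. A call is refused whole if a number of a shift passes 1 or a number of a turn 1, either way. A call with a gripper value outside its range is refused whole. The fingers move at their own pace and stop on an object; "grip_force" is the grip in N (left out, the last holds). Time passes only in rows, so rows that do not move let the fingers close. It gives the time, the measured TCP pose, the force, the opening and the grip force at its end, in the units of the state.
- get_state(): the state, without advancing time (a new reading comes with each control period).
- snapshot(name): name is "scene" or "top" or "wrist"; returns the picture (420x560x3 uint8, red, green, blue); there is no depth.
- get_calibration(name): a dict with "fx", "fy", "cx", "cy" (pixels), "eye" and "orientation" of the camera in the world. Camera axes: x right, y down, z forward; pixel columns grow to the right and rows downward; lengths in m; the calibration is good to about 2 mm. A picture is of the moment at which its call begins: read the wrist's pose just before it. get_calibration takes no time and is no camera call; for the wrist camera it gives the pose at the moment of the call.
- close_job(): hands the job in; it is judged then, once.
The state is a dict: "time_s": time; "q": joint angles; "qvel": joint speeds; "joint_torque": joint torques, N m; "tcp_pos": TCP position; "orientation": TCP orientation; "force": force on the tool from outside, world axes, zero at the start; "moment": the same for the moment, N m; "grip_width": finger opening in m; "grip_force": force on a finger pad.
Only numpy, scipy, OpenCV 4.12 (cv2) and the standard library are available. Lean on these libraries where they do the work, as an engineer would, in place of code of your own. Each camera call takes 0.05 s, during which the arm holds its last target. There are 200 camera calls.

### The job

Finish the filtering by working the hand pump lever through at least three full strokes, each right down to its stop and all the way back up; then lift the cover flap of the filter chamber so that it stays standing open and draw the filter plate hidden under it straight up out of its slot. Carry the plate to the shallow dish (not the mortar) and finish while still holding it in the gripper, hanging upright and still over the middle of the dish, touching neither dish nor anything else. Leave the flap open and the dish and other labware where they stand, and do not drop the plate.

Things in the scene. Friction and masses are not known exactly. Their poses are not given: they have to be found in the camera images.
- filter_unit: Filter unit, bolted down: grey base slab 220 (x) x 300 (y) x 12 mm high; origin under its centre, x away from the lever's paddle end, z up. Chamber on its +y half. Pump on its -y half: two upright cheeks at x 37 to 83, y -111 to -59 mm, tops 137 mm above the bench, the lever between them.
- chamber (a point): Centre of the aluminium chamber's rim, at x 0, y 75, z 113 mm of the unit, axes as the unit. Chamber 142 (x) x 102 (y) mm, walls 6 mm. Its floor, 45 mm below the rim, has a slot 13 (x) x 74 (y) mm, 52 mm deep, centred 10 mm to -x of this point; the filter plate stands in it, 55 mm from the inner front (-x) wall, 75 mm from the far one (centre lines).
- lever (a joint): Pump lever, rad: 0 raised (rest), 0.7 fully down on its stop. A spring returns it when let go; pressing the paddle takes 4 N at first, 13 N at the stop. Pivot along the unit's y at x 60, y -85, z 120 mm of the unit; the lever points to -x of the unit, 0.45 rad above level at rest, 0.25 rad below level when down.
- lever_paddle (a point): Centre of the top face of the grey paddle at the lever's free end, 55 mm along the lever, 42 mm across, 14 mm thick; 165 mm from the pivot. It sits about 198 mm above the bench at rest and 86 mm when fully down.
- flap (a joint): Cover flap of the chamber, rad: 0 shut, 1.9 wide open; near 1.57 it stands upright. The hinge is stiff: the flap stays at any angle and takes about 2 N at the handle to move.
- flap_handle (a point): Middle of the flap's handle, a round bar 10 mm thick and 80 mm long that runs along the unit's y, parallel to the hinge, centred 38 mm above the flap's mid-plane on two 8 mm posts (72 mm apart), 130 mm from the hinge (along the flap) and 14 mm from the flap's free (front, -x) edge. It turns within a pinch.
- flap_hinge (a point): Middle of the flap's hinge line, which runs along the unit's y on the far (+x) rim of the chamber, at x +71, y +75, z +116.5 mm of the unit. The flap is a steel sheet 146 (from hinge to front) x 106 x 5 mm; opening swings its front edge up and over to +x.
- plate_tab (a point): Centre of the filter plate's grip tab, hidden under the flap at the start. Tab 36 mm wide (plate's y), 10 mm thick (plate's x), from 18 mm above to 22 mm below this point, where it widens into the plate. In the slot its top is 5 mm below the chamber's rim and its axes agree with the unit's. Hollow, perforated, 0.11 to 0.23 kg.
- plate_foot (a point): Middle of the lower edge of the filter plate, 74 mm straight below the tab's centre; z up along the plate. Plate below the tab: 70 mm wide (y) x 10 mm thick (x) x 52 mm high, with a pattern of holes; the whole plate is 92 mm high.
- dish_rim (a point): Centre of the mouth of the shallow round white dish, 130 mm across and 32 mm high; loose on the bench, to the left or the right of the filter unit (it and the mortar trade places).
- mortar: Deep white mortar, 136 mm across, 75 mm high, its pestle leaning out to 123 mm; origin under its centre. Leave alone.
- beaker: Glass beaker 70 mm across, 95 mm high, origin under its centre. Leave alone.
- bottle: White bottle 66 mm across, 160 mm high, origin under its centre. Leave alone.
- tube_a: Clear tube 120 mm long, 18 mm thick, lying on the bench; origin under its middle. Leave alone.
- tube_b: Another such tube. Leave alone.
- marker: Marker pen 133 mm long, 17 mm thick, lying on the bench; origin under its middle. Leave alone.
Mind the look-alikes: they are no part of the job. What is meant by the part that bears dish_rim is not green, and is the smaller of those in its own colour.

How it is judged:
By the outcome, as a careful person would: the job done as asked, in the order asked, and still so for the second after the job is handed in, while the arm keeps its last pose, push and grip.
It also fails if it takes over 72 s, if anything falls off the work surface, if the arm or the gripper's body presses on something with over 40 N, if the wrist force passes 120 N, or if a joint passes its speed limit or range.

## Working session

There is one attempt and no reset: what is moved stays moved. The work goes in short steps, Python scripts to look and compute and a tool call to move; the robot and the scene stay as the last step left them, time stands still between calls to the robot, and variables do not carry over. Pictures are saved under pics/ and viewed, at most 10 in all, crops included, and the job is handed in when it is done.

Besides the shell and the picture viewer there is one more tool, called after ">>>" as name(argument=value, ...) on one line, values as JSON. servo_tool: Moves the arm, as the interface text tells. Its arguments: {"type":"object","properties":{"rows":{"type":"array","items":{"type":"number"}},"grip_force":{"type":"number"}},"required":["rows"]}

```bash
mkdir -p pics; cat > h.py <<'E'
import numpy as np, cv2
from cell import *
def snap(n,f):
    im=snapshot(n); cv2.imwrite('pics/'+f,im[:,:,::-1]); return im
def ray(c,u,v):
    d=np.array(c['orientation'])@np.array([(u-c['cx'])/c['fx'],(v-c['cy'])/c['fy'],1]); return np.array(c['eye']),d
def onz(c,u,v,z):
    e,d=ray(c,u,v); return e+d*(z-e[2])/d[2]
def proj(c,p):
    q=np.array(c['orientation']).T@(np.array(p)-np.array(c['eye'])); return np.round([c['cx']+c['fx']*q[0]/q[2],c['cy']+c['fy']*q[1]/q[2]],1)
E
python3 - <<'E'
from h import *
s=get_state();print({k:np.round(v,3).tolist() for k,v in s.items()})
a=snap('top','a.png');b=snap('scene','b.png')
for n in('top','scene'):
    c=get_calibration(n);print(n,{k:np.round(v,3).tolist() for k,v in c.items()})
E
```

```text
{'time_s': 0.0, 'q': [-1.352, 0.117, 1.442, 0.0, 1.584, -0.038], 'qvel': [-0.001, -0.0, -0.0, 0.0, -0.001, 0.001], 'joint_torque': [0.005, -73.198, -63.248, 0.0, 0.006, -0.0], 'tcp_pos': [0.171, -0.653, 0.253], 'orientation': [[0.967, 0.254, -0.0], [0.254, -0.967, 0.001], [0.0, -0.001, -1.0]], 'force': [-0.599, -0.79, -0.774], 'moment': [-0.002, -0.014, 0.009], 'grip_force': 0.0, 'grip_width': 0.086}
top {'fx': 449.494, 'fy': 449.494, 'cx': 286.682, 'cy': 207.914, 'eye': [0.357, 0.011, 1.448], 'orientation': [[0.005, -0.99, 0.143], [-1.0, -0.006, -0.007], [0.008, -0.143, -0.99]]}
scene {'fx': 479.134, 'fy': 479.134, 'cx': 280.422, 'cy': 205.427, 'eye': [1.002, -0.563, 1.138], 'orientation': [[0.738, 0.553, -0.386], [0.674, -0.59, 0.444], [0.018, -0.588, -0.809]]}
```

View pics/a.png

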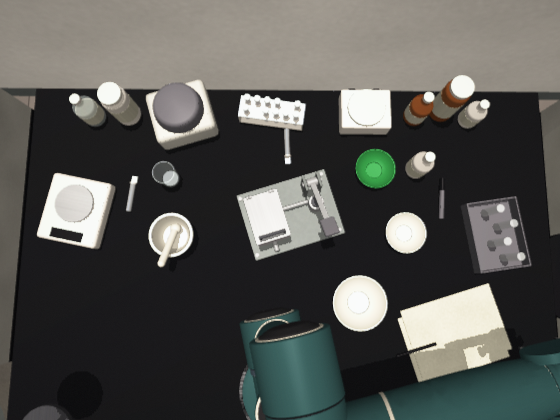

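View pics/b.png

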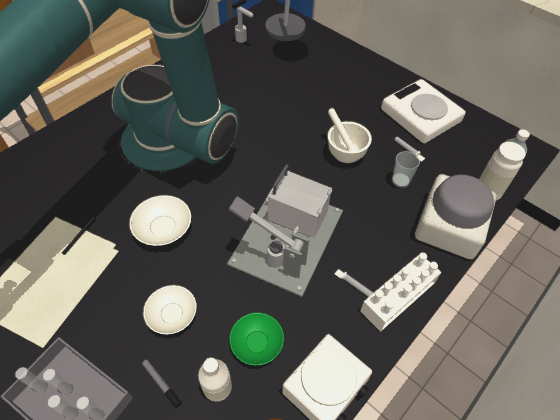

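The top view shows three bowls: the small white one at (406,232), the larger white one at (360,303) and a green one at (375,168). The one meant is the small white bowl: it is not green, and it is the smaller of the two whites. The filter unit is at about (290,215), with the paddle at (330,226) and the flap at (265,215).

```bash
python3 - <<'E'
from h import *
a=cv2.imread('pics/a.png');c=get_calibration('top')
g=cv2.cvtColor(a,cv2.COLOR_BGR2GRAY)
n,l,st,ce=cv2.connectedComponentsWithStats((g>60).astype(np.uint8))
for p in [(406,232),(250,245),(360,303)]:
    k=l[p[1],p[0]];m=(l==k).astype(np.uint8);ct=max(cv2.findContours(m,0,2)[0],key=cv2.contourArea)
    r=cv2.minAreaRect(ct);print(p,st[k],r,cv2.fitEllipse(ct))
    if p[0]==250:
        for q in cv2.boxPoints(r):print(q,onz(c,*q,.012))
    else:
        e=cv2.fitEllipse(ct);print(onz(c,*e[0],.032))
o=np.hstack([cv2.resize(a[155:275,225:355],None,fx=3.5,fy=3.5,interpolation=2),cv2.resize(a[172:292,355:455],None,fx=3.4,fy=3.5,interpolation=2)])
cv2.imwrite('pics/c.png',o)
E
```

```text
(406, 232) [ 385  212   42   42 1385] ((405.5, 232.5), (41.0, 41.0), 90.0) ((405.6949768066406, 232.30841064453125), (40.43315505981445, 41.8787956237793), 132.234130859375)
[ 0.48613594 -0.3758211   0.032     ]
(250, 245) [     4     88    556    332 121222] ((281.86993408203125, 253.7650604248047), (330.7923278808594, 554.9893798828125), 89.86978912353516) ((274.95703125, 254.4788360595703), (321.94586181640625, 726.6971435546875), 87.97017669677734)
[ 4.000066 88.999954] [0.96054477 0.9469444  0.012     ]
[558.98804  87.73869] [ 0.97986452 -0.91575427  0.012     ]
[559.7398  418.53015] [-0.07632312 -0.83098435  0.012     ]
[  4.751831 419.79144 ] [-0.08409292  0.84592897  0.012     ]
(360, 303) [ 332  275   56   57 2487] ((359.5, 303.0), (56.0, 55.0), 90.0) ((359.7757263183594, 302.91009521484375), (54.552982330322266, 56.302696228027344), 156.22964477539062)
[ 0.26647687 -0.22628535  0.032     ]
```

View pics/c.png

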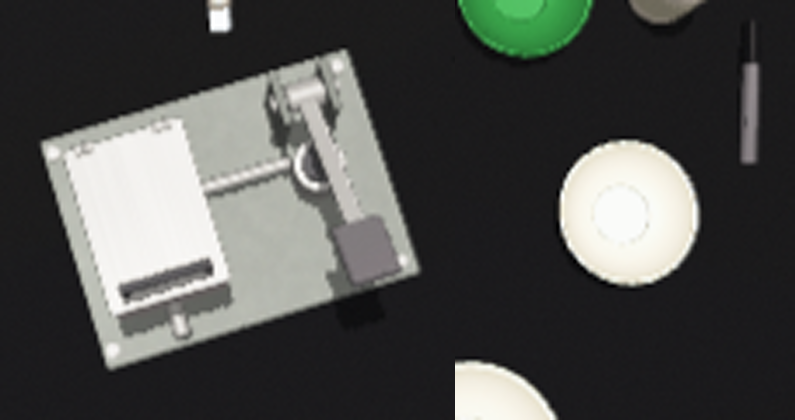

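The crop confirms the small white dish, at (629,213), i.e. (406,232) in the full view. Slab corners in the crop are (348,49), (420,270), (108,370) and (40,142). The handle is at (167,280) and the paddle at (368,250).

```bash
python3 - <<'E'
from h import *
c=get_calibration('top');cs=get_calibration('scene')
f=lambda u,v:(225+(u+.5)/3.5-.5,155+(v+.5)/3.5-.5)
P=np.array([onz(c,*f(*q),.012)[:2] for q in [(348,49),(420,270),(108,370),(40,142)]])
M=np.array([[.11,-.15],[-.11,-.15],[-.11,.15],[.11,.15]])
pc=P.mean(0);H=M.T@(P-pc);th=np.arctan2(H[0,1]-H[1,0],H[0,0]+H[1,1])
R=np.array([[np.cos(th),-np.sin(th)],[np.sin(th),np.cos(th)]])
print(pc,th,np.round((M@R.T+pc-P)*1000,1))
W=lambda x,y,z:np.r_[R@[x,y]+pc,z]
for n,p in dict(paddle=(.06-.165*np.cos(.45)-0.007*0,-.085,.198),handle=(.071-.130,.075,.1165+.038),chamber=(0,.075,.113)).items():
    print(n,W(*p),proj(c,W(*p)),proj(cs,W(*p)))
d=onz(c,405.7,232.3,.032);print('dish scene',proj(cs,d), 'handle from px',onz(c,*f(167,280),.1545),'pad',onz(c,*f(368,250),.198))
E
```

```text
[ 0.54636276 -0.01043539] 0.30761586830269183 [[ 1.3  0.6]
 [-1.6 -1.5]
 [-0.   0.1]
 [ 0.4  0.8]]
paddle [ 0.48768372 -0.11826435  0.198     ] [329.7 225.9] [240.4 207.7]
handle [0.46742328 0.04317952 0.1545    ] [272.3 234.2] [279.1 177. ]
chamber [0.52365371 0.06104397 0.113     ] [266.8 216.6] [298.7 194.1]
dish scene [168.8 308.9] handle from px [0.46610269 0.04286708 0.1545    ] pad [ 0.48729467 -0.1184702   0.198     ]
```

The projected handle and paddle agree with the pixels to about 1 mm, so the unit is at (0.546, -0.010) with yaw 0.308. Next I raise the tool, turn it to the unit's axes and close the fingers.

>>> servo_tool(rows=[0,0,-1,-1,0,0,0,-1,-1,0,0,0,0,-1,0,0,0,0,-1,0,0,0,0,-1,0,0,0,0,-1,0,0,0,0,-1,0,0,0,0,-1,0,0,0,0,-1,0,0,0,0,-1,0,0,0,0,-1,0,0,0,0,-1,0,0,0,0,-1,0,0,0,0,-1,0,0,0,0,-1,0,0,0,0,-1,0,0,0,0,-1,0,0,0,0,-1,0,0,0,0,-0.58,0,0,0,0,0,0])

```text
time_s: 1.77
tcp_pos: [0.1714, -0.6528, 0.3029]
orientation: [[-0.305, 0.952, -0.0], [0.952, 0.305, 0.001], [0.001, 0.0, -1.0]]
force: [0.2, 0.4, -0.2]
grip_width: -0.0002
grip_force: 0.0
```

```bash
cat >> h.py <<'E'
th=.3076;O=np.array([.54636,-.01044]);Ru=np.array([[np.cos(th),-np.sin(th)],[np.sin(th),np.cos(th)]])
def W(x,y,z): return np.r_[Ru@[x,y]+O,z]
def U(p): return np.r_[Ru.T@(np.array(p)[:2]-O),p[2]]
def st(*goal):
    s=get_state();R=np.array(s['orientation']);p=np.array(s['tcp_pos'])
    print('t',s['time_s'],'unit mm',np.round(U(p)*1000,1),'yaw y-ux deg',round(np.degrees(np.arctan2(R[1,1],R[0,1])-th),2),'F',np.round(s['force'],1),'w',s['grip_width'],'gf',s['grip_force'],'q',np.round(s['q'],2))
    if goal: print('units',np.round(R.T@(W(*goal)-p)/.025,2))
E
python3 -c "
from h import *
print(finger_overhang)
st(-.095,-.085,.235)"
```

```text
0.022
t 1.7667 unit mm [-551.8 -498.7  302.9] yaw y-ux deg 0.14 F [ 0.2  0.4 -0.2] w -0.00024019268838184468 gf 0.0 q [-1.35  0.11  1.37  0.    1.66 -1.66]
units [16.5  18.31  2.73]
```

>>> servo_tool(rows=[0.87,0.96,0,0,0,0.87,0.96,0,0,0,0.87,0.96,0,0,0,0.87,0.96,0,0,0,0.87,0.96,0,0,0,0.87,0.96,0,0,0,0.87,0.96,0,0,0,0.87,0.96,0,0,0,0.87,0.96,0,0,0,0.87,0.96,0,0,0,0.87,0.96,0,0,0,0.87,0.96,0,0,0,0.87,0.96,0,0,0,0.87,0.96,0,0,0,0.87,0.96,0,0,0,0.87,0.96,0,0,0,0.87,0.96,0,0,0,0.87,0.96,0,0,0,0.84,1,0,0,0,0,0,0,0,0])

```text
time_s: 3.43
tcp_pos: [0.4839, -0.1177, 0.3029]
orientation: [[-0.304, 0.953, -0.0], [0.953, 0.304, 0.001], [0.001, 0.0, -1.0]]
force: [-0.8, -0.5, -0.2]
grip_width: 0.0003
grip_force: 0.0
```

```bash
python3 -c "
from h import *
st(-.095,-.085,.235)"
```

```text
t 3.4333 unit mm [-92.  -83.3 302.9] yaw y-ux deg 0.06 F [-0.8 -0.5 -0.2] w 0.0002540284245764586 gf 0.0 q [-0.29 -0.28  1.74  0.    1.69 -0.6 ]
units [-0.07 -0.12  2.72]
```

>>> servo_tool(rows=[0,-0.1,1,0,0,0,0,1,0,0,0,0,1,0,0,0,0,1,0,0,0,0,1,0,0,0,0,1,0,0,0,0,0.8,0,0,0,0,0.5,0,0,0,0,0,0,0,0,0,0,0,0])

```text
time_s: 4.27
tcp_pos: [0.4795, -0.1224, 0.1208]
orientation: [[-0.3, 0.954, -0.001], [0.954, 0.3, -0.0], [0.0, -0.001, -1.0]]
force: [-6.3, 1.1, 9.4]
grip_width: -0.0002
grip_force: 5.2
```

>>> servo_tool(rows=[0,0,0.1,0,0,0,0,0,0,0])

```text
time_s: 4.43
tcp_pos: [0.4797, -0.1224, 0.1187]
orientation: [[-0.3, 0.954, 0.0], [0.954, 0.3, -0.0], [-0.0, 0.0, -1.0]]
force: [-3.5, 0.8, 9.8]
grip_width: 0.0002
grip_force: 5.3
```

>>> servo_tool(rows=[0,0,0.08,0,0,0,0,0,0,0])

```text
time_s: 4.6
tcp_pos: [0.4799, -0.1223, 0.117]
orientation: [[-0.3, 0.954, 0.001], [0.954, 0.3, -0.0], [-0.0, 0.001, -1.0]]
force: [-2.9, 1.9, 10.4]
grip_width: -0.0001
grip_force: 5.3
```

>>> servo_tool(rows=[0,0,0.1,0,0,0,0,0,0,0])

```text
time_s: 4.77
tcp_pos: [0.4801, -0.1222, 0.1146]
orientation: [[-0.3, 0.954, 0.001], [0.954, 0.3, 0.0], [-0.0, 0.001, -1.0]]
force: [-0.7, 2.9, 10.2]
grip_width: 0.0002
grip_force: 5.3
```

>>> servo_tool(rows=[0,0,0.1,0,0,0,0,0,0,0])

```text
time_s: 4.93
tcp_pos: [0.4805, -0.1222, 0.1123]
orientation: [[-0.3, 0.954, 0.002], [0.954, 0.3, 0.0], [-0.0, 0.002, -1.0]]
force: [0.2, 3.5, 12.0]
grip_width: -0.0001
grip_force: 5.4
```

>>> servo_tool(rows=[0,0,0.1,0,0,0,0,0,0,0])

```text
time_s: 5.1
tcp_pos: [0.4808, -0.1221, 0.1104]
orientation: [[-0.301, 0.954, 0.003], [0.954, 0.301, 0.0], [-0.001, 0.003, -1.0]]
force: [-0.7, 6.0, 17.1]
grip_width: 0.0
grip_force: 7.5
```

>>> servo_tool(rows=[0,0,0.08,0,0,0,0,0,0,0])

```text
time_s: 5.27
tcp_pos: [0.4811, -0.1221, 0.1096]
orientation: [[-0.301, 0.954, 0.004], [0.954, 0.301, 0.0], [-0.001, 0.004, -1.0]]
force: [-5.6, 7.8, 27.9]
grip_width: -0.0001
grip_force: 13.9
```

>>> servo_tool(rows=[0,0,0.06,0,0,0,0,0,0,0])

```text
time_s: 5.43
tcp_pos: [0.4814, -0.1221, 0.1091]
orientation: [[-0.301, 0.954, 0.005], [0.954, 0.301, 0.0], [-0.001, 0.005, -1.0]]
force: [-9.2, 10.0, 37.5]
grip_width: 0.0
grip_force: 18.9
```

>>> servo_tool(rows=[0,0,-1,0,0,0,0,-1,0,0,0,0,-1,0,0,0,0,-1,0,0,0,0,-1,0,0,0,0,-1,0,0,0,0,0,0,0,0,0,0,0,0,0,0,0,0,0,0,0,0,0,0])

```text
time_s: 6.27
tcp_pos: [0.4794, -0.1222, 0.254]
orientation: [[-0.302, 0.953, -0.002], [0.953, 0.302, 0.001], [0.001, -0.001, -1.0]]
force: [0.2, -0.9, -0.2]
grip_width: 0.0
grip_force: 0.0
```

```bash
python3 -c "
from h import *
st(-.095,-.085,.255)
a=snap('top','d.png');b=snap('scene','d2.png')
cv2.imwrite('pics/e.png',np.hstack([cv2.resize(x,None,fx=3,fy=3,interpolation=2) for x in (a[165:285,230:360],b[130:250,200:330])])[:,:,::-1])
"
```

```text
t 6.2667 unit mm [-97.6 -86.2 254. ] yaw y-ux deg -0.06 F [ 0.2 -0.9 -0.2] w 1.4589614225390963e-05 gf 0.0 q [-0.3  -0.28  1.82  0.    1.61 -0.61]
units [ 0.05  0.1  -0.04]
```

View pics/e.png

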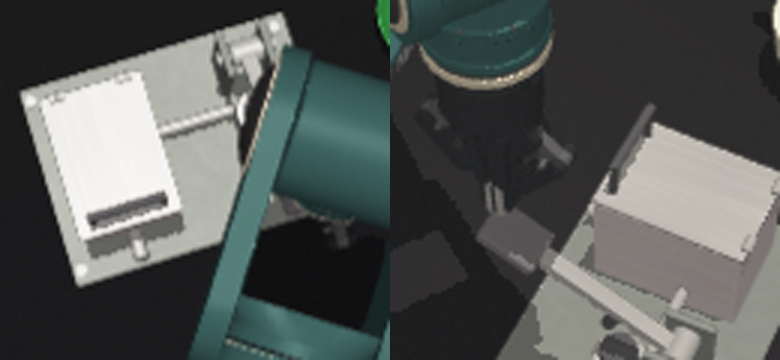

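The crop shows the lever back up, with the paddle at about (515,238) just under the fingertips. I'll do three more strokes.

>>> servo_tool(rows=[0,0,1,0,0,0,0,1,0,0,0,0,1,0,0,0,0,1,0,0,0,0,1,0,0,0,0,0.6,0,0,0,0,0.3,0,0,0,0,0.08,0,0,0,0,0,0,0,0,0,0,0,0])

```text
time_s: 7.2
tcp_pos: [0.4806, -0.1221, 0.1088]
orientation: [[-0.302, 0.953, 0.002], [0.953, 0.302, 0.0], [-0.001, 0.002, -1.0]]
force: [-13.2, 6.9, 37.8]
grip_width: -0.0003
grip_force: 19.4
```

>>> servo_tool(rows=[0,0,-1,0,0,0,0,-1,0,0,0,0,-1,0,0,0,0,-1,0,0,0,0,-1,0,0,0,0,-1,0,0,0,0,0,0,0,0,0,0,0,0,0,0,0,0,0,0,0,0,0,0])

```text
time_s: 8.03
tcp_pos: [0.4795, -0.1221, 0.2543]
orientation: [[-0.303, 0.953, -0.002], [0.953, 0.303, 0.001], [0.001, -0.002, -1.0]]
force: [0.6, -0.4, -0.3]
grip_width: -0.0001
grip_force: 0.0
```

>>> servo_tool(rows=[0,0,1,0,0,0,0,1,0,0,0,0,1,0,0,0,0,1,0,0,0,0,1,0,0,0,0,0.6,0,0,0,0,0.3,0,0,0,0,0.08,0,0,0,0,0,0,0,0,0,0,0,0])

```text
time_s: 8.87
tcp_pos: [0.4803, -0.122, 0.1088]
orientation: [[-0.303, 0.953, 0.002], [0.953, 0.303, 0.0], [-0.0, 0.002, -1.0]]
force: [-13.8, 6.9, 37.7]
grip_width: -0.0
grip_force: 19.4
```

>>> servo_tool(rows=[0,0,-1,0,0,0,0,-1,0,0,0,0,-1,0,0,0,0,-1,0,0,0,0,-1,0,0,0,0,-1,0,0,0,0,0,0,0,0,0,0,0,0,0,0,0,0,0,0,0,0,0,0])

```text
time_s: 9.7
tcp_pos: [0.4794, -0.1221, 0.2545]
orientation: [[-0.303, 0.953, -0.002], [0.953, 0.303, 0.001], [0.001, -0.002, -1.0]]
force: [-1.1, -0.6, -0.3]
grip_width: -0.0002
grip_force: 0.0
```

>>> servo_tool(rows=[0,0,1,0,0,0,0,1,0,0,0,0,1,0,0,0,0,1,0,0,0,0,1,0,0,0,0,0.6,0,0,0,0,0.3,0,0,0,0,0.08,0,0,0,0,0,0,0,0,0,0,0,0])

```text
time_s: 10.53
tcp_pos: [0.4802, -0.122, 0.1089]
orientation: [[-0.303, 0.953, 0.001], [0.953, 0.303, 0.0], [-0.0, 0.001, -1.0]]
force: [-11.5, 6.3, 34.4]
grip_width: 0.0002
grip_force: 18.0
```

>>> servo_tool(rows=[0,0,-1,0,0,0,0,-1,0,0,0,0,-1,0,0,0,0,-1,0,0,0,0,-1,0,0,0,0,-1,0,0,0,0,0,0,0,0,0,0,0,0,0,0,0,0,0,0,0,0,0,0])

```text
time_s: 11.37
tcp_pos: [0.4794, -0.122, 0.255]
orientation: [[-0.303, 0.953, -0.002], [0.953, 0.303, 0.001], [0.001, -0.002, -1.0]]
force: [-0.7, 0.4, -0.1]
grip_width: 0.0
grip_force: 0.0
```

```bash
python3 -c "
from h import *
st(-.059,.075,.255)"
```

```text
t 11.3667 unit mm [-97.6 -86.1 255. ] yaw y-ux deg -0.01 F [-0.7  0.4 -0.1] w 1.193702703113388e-05 gf 0.0 q [-0.3  -0.28  1.81  0.    1.61 -0.61]
units [6.44 1.54 0.01]
```

>>> servo_tool(rows=[0,0,-0.4,0,40,0.9,0.22,0,0,40,0.9,0.22,0,0,40,0.9,0.22,0,0,40,0.9,0.22,0,0,40,0.9,0.22,0,0,40,0.9,0.22,0,0,40,0.9,0.22,0,0,40,0.14,0,0,0,40,0,0,0,0,40])

```text
time_s: 12.2
tcp_pos: [0.4676, 0.0439, 0.2669]
orientation: [[-0.305, 0.952, -0.0], [0.952, 0.305, 0.0], [0.0, -0.0, -1.0]]
force: [0.1, -0.1, 0.3]
grip_width: 0.0397
grip_force: 0.0
```

```bash
python3 -c "
from h import *
st(-.059,.075,.1575)
a=snap('scene','f0.png');b=snap('wrist','f1.png');c=get_calibration('wrist');print('handle expected',proj(c,W(-.059,.075,.1545)))
cv2.imwrite('pics/f.png',np.hstack([cv2.resize(a[100:240,210:350],(420,420),interpolation=2),b[:,90:470]])[:,:,::-1])
"
```

```text
t 12.2 unit mm [-58.6  75.6 266.9] yaw y-ux deg 0.11 F [ 0.1 -0.1  0.3] w 0.03971376881374026 gf 0.0 q [ 0.04 -0.35  1.84  0.    1.64 -0.27]
units [-0.03 -0.01  4.38]
handle expected [278.2 215.1]
```

View pics/f.png

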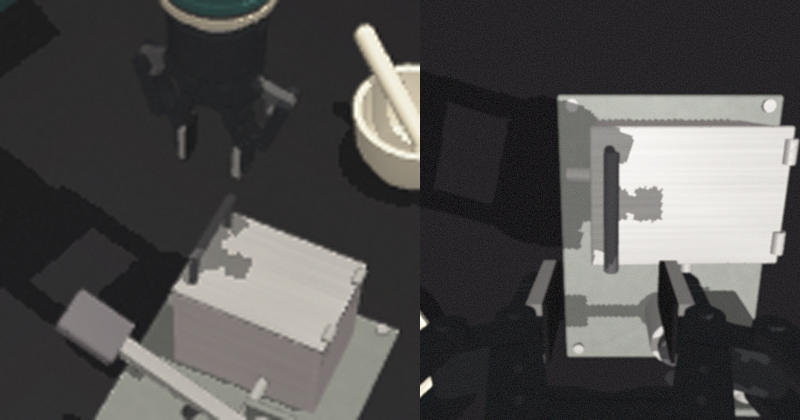

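The wrist view shows the handle bar at about (280,209) in full-frame pixels against an expected (278,215), so it is centred between the open fingers. I'll go down and grip it.

>>> servo_tool(rows=[0,0,0.8,0,40,0,0,0.8,0,40,0,0,0.8,0,40,0,0,0.8,0,40,0,0,0.7,0,40,0,0,0.45,0,40,0,0,0,0,40,0,0,0,0,5,0,0,0,0,5,0,0,0,0,5,0,0,0,0,5,0,0,0,0,5,0,0,0,0,5], grip_force=30)

```text
time_s: 13.38
tcp_pos: [0.4681, 0.0428, 0.1586]
orientation: [[-0.303, 0.953, 0.001], [0.953, 0.303, -0.0], [-0.001, 0.001, -1.0]]
force: [4.3, -3.7, -1.0]
grip_width: 0.0089
grip_force: 29.2
```

```bash
python3 - <<'E'
from h import *
st()
r=np.hypot(130,38);a0=np.arctan2(38,-130)
t=np.linspace(0,1.65,16);x=r*np.cos(a0-t);z=r*np.sin(a0-t)
print(np.c_[np.diff(x),-np.diff(z)].round(1)/25, x[-1]-x[0],z[-1]-z[0])
E
```

```text
t 13.3833 unit mm [-58.4  74.4 158.6] yaw y-ux deg -0.01 F [ 4.3 -3.7 -1. ] w 0.008934417071722111 gf 29.199553728103638 q [ 0.04 -0.31  1.99 -0.    1.46 -0.27]
[[ 0.2   -0.56 ]
 [ 0.26  -0.536]
 [ 0.316 -0.504]
 [ 0.368 -0.468]
 [ 0.42  -0.424]
 [ 0.464 -0.376]
 [ 0.5   -0.324]
 [ 0.532 -0.264]
 [ 0.56  -0.204]
 [ 0.58  -0.144]
 [ 0.592 -0.08 ]
 [ 0.596 -0.012]
 [ 0.592  0.052]
 [ 0.584  0.116]
 [ 0.568  0.18 ]] 178.1665866261243 88.58585992435356
```

>>> servo_tool(rows=[0,0.2,-0.56,0,5,0,0.26,-0.54,0,5,0,0.32,-0.5,0,5,0,0.37,-0.47,0,5,0,0.42,-0.42,0,5,0,0.46,-0.38,0,5,0,0.5,-0.32,0,5])

```text
time_s: 13.97
tcp_pos: [0.5282, 0.062, 0.2374]
orientation: [[-0.302, 0.953, -0.001], [0.953, 0.302, -0.001], [-0.0, -0.002, -1.0]]
force: [1.8, -3.2, -8.1]
grip_width: 0.009
grip_force: 29.4
```

>>> servo_tool(rows=[0,0.53,-0.26,0,5,0,0.56,-0.2,0,5,0,0.58,-0.14,0,5,0,0.59,-0.08,0,5,0,0.6,-0.01,0,5,0,0.59,0.05,0,5,0,0.58,0.12,0,5,0,0.57,0.18,0,5,0,0,0,0,5,0,0,0,0,5])

```text
time_s: 14.8
tcp_pos: [0.6384, 0.0971, 0.2465]
orientation: [[-0.303, 0.953, 0.001], [0.953, 0.303, 0.0], [0.0, 0.001, -1.0]]
force: [3.4, 0.5, 2.6]
grip_width: 0.0089
grip_force: 30.3
```

```bash
python3 -c "
from h import *
st(-.059+.178,.075,.1586+.0886)
a=snap('scene','g0.png');b=snap('wrist','g1.png')
cv2.imwrite('pics/g.png',np.hstack([cv2.resize(a[90:230,220:360],(420,420),interpolation=2),b[:,90:470]])[:,:,::-1])
"
```

```text
t 14.8 unit mm [120.3  74.7 246.5] yaw y-ux deg 0.0 F [3.4 0.5 2.6] w 0.008917623279918935 gf 30.300557613372803 q [ 0.11  0.05  1.52  0.    1.57 -0.2 ]
units [ 0.01 -0.05 -0.03]
```

View pics/g.png

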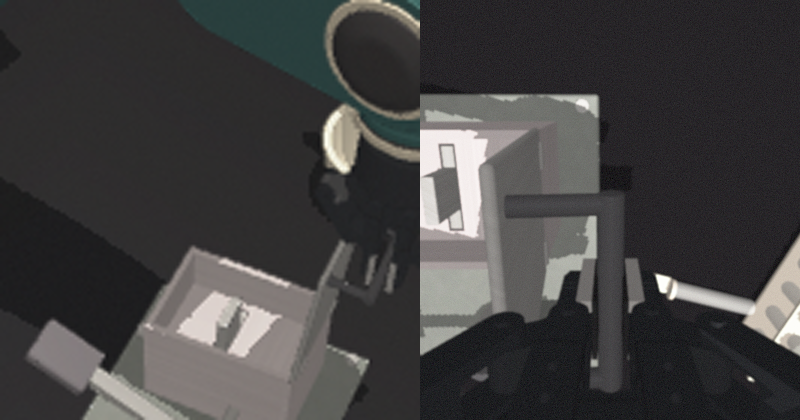

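The flap stands upright, just past 90°. In the scene crop the tab is at (230,318), sticking up inside the chamber. I'll release the handle gently, rise, and move above the tab.

>>> servo_tool(rows=[0,0,0,0,24,0,0,0,0,24,0,0,0,0,24,0,0,-0.6,0,24,0,0,-1,0,24,0,0,-1,0,24,0,0,-1,0,24,0,0,0,0,40,0,-0.9,0,0,40,0,-0.9,0,0,40,0,-0.9,0,0,40,0,-0.9,0,0,40,0,-0.9,0,0,40,0,-0.7,0,0,40,0,0,0,0,40,0,0,0,0,40])

```text
time_s: 16.23
tcp_pos: [0.5133, 0.0574, 0.3375]
orientation: [[-0.302, 0.953, 0.002], [0.953, 0.302, 0.0], [-0.0, 0.002, -1.0]]
force: [0.7, 0.0, -1.1]
grip_width: 0.04
grip_force: 0.0
```

```bash
python3 -c "
from h import *
st(-.010,.075,.099)
b=snap('wrist','i1.png');c=get_calibration('wrist')
for p in [(-.015,.057,.108),(-.005,.057,.108),(-.015,.093,.108),(-.005,.093,.108)]: print(proj(c,W(*p)))
u,v=proj(c,W(-.01,.075,.108)).astype(int);print(u,v)
a=snap('scene','i0.png')
cv2.imwrite('pics/i.png',np.hstack([cv2.resize(a[90:230,220:360],(400,400),interpolation=2),cv2.resize(b[max(v-60,0):max(v-60,0)+120,u-60:u+60],(400,400),interpolation=2)])[:,:,::-1]);print('crop0',u-60,max(v-60,0))
"
```

```text
t 16.2333 unit mm [-11.   74.7 337.5] yaw y-ux deg -0.03 F [ 0.7  0.  -1.1] w 0.03995235550383089 gf 0.0 q [ 0.06 -0.24  1.65  0.    1.73 -0.25]
units [0.02 0.02 9.54]
[273.9 196.8]
[284.3 196.8]
[273.8 159.7]
[284.4 159.7]
279 178
crop0 219 118
```

View pics/i.png

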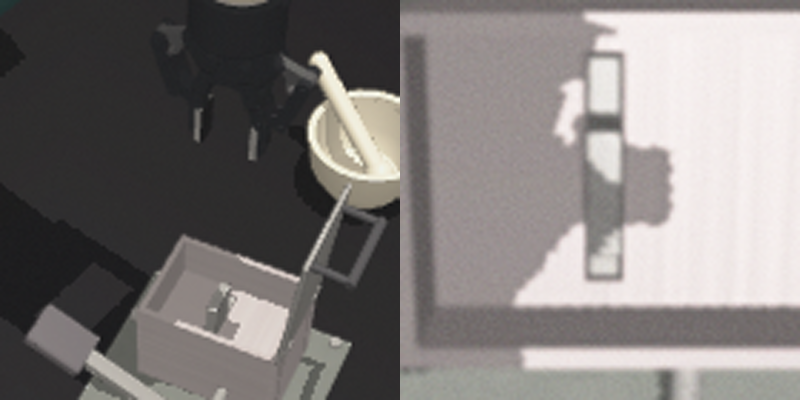

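The flap stays upright once released. In the wrist crop the slot and tab are centred at x≈605 against an expected 600, about 1 mm off. I'll correct by 2 mm, descend and grip.

>>> servo_tool(rows=[0,0.08,1,0,40,0,0,1,0,40,0,0,1,0,40,0,0,1,0,40,0,0,1,0,40,0,0,1,0,40,0,0,1,0,40,0,0,0.9,0,40,0,0,0.7,0,40,0,0,0.5,0,40,0,0,0.44,0,40,0,0,0,0,40,0,0,0,0,40])

```text
time_s: 17.42
tcp_pos: [0.516, 0.0582, 0.098]
orientation: [[-0.303, 0.953, -0.0], [0.953, 0.303, 0.0], [0.0, -0.0, -1.0]]
force: [1.1, -0.2, 0.4]
grip_width: 0.04
grip_force: 0.0
```

>>> servo_tool(rows=[0,0,0,0,16,0,0,0,0,16,0,0,0,0,14,0,0,0,0,12,0,0,0,0,10,0,0,0,0,5,0,0,0,0,5,0,0,0,0,5], grip_force=40)

```text
time_s: 18.08
tcp_pos: [0.5155, 0.058, 0.0984]
orientation: [[-0.303, 0.953, -0.0], [0.953, 0.303, -0.0], [-0.0, -0.0, -1.0]]
force: [-6.2, -1.5, 6.8]
grip_width: 0.0095
grip_force: 42.2
```

```bash
python3 -c "
from h import *
st(-.010,.075,.099)"
```

```text
t 18.0833 unit mm [-8.7 74.6 98.4] yaw y-ux deg -0.01 F [-6.2 -1.5  6.8] w 0.00953891874459869 gf 42.22888648509979 q [ 0.06 -0.14  1.95 -0.    1.33 -0.24]
units [ 0.02 -0.05 -0.02]
```

>>> servo_tool(rows=[0,-0.04,0,0,5,0,0,-0.2,0,5,0,0,-0.4,0,5,0,0,-0.4,0,5,0,0,-0.4,0,5,0,0,0,0,5], grip_force=50)

```text
time_s: 18.58
tcp_pos: [0.5156, 0.0579, 0.1358]
orientation: [[-0.303, 0.953, 0.003], [0.953, 0.303, 0.0], [-0.001, 0.003, -1.0]]
force: [-1.4, -0.6, 0.5]
grip_width: 0.0093
grip_force: 49.1
```

>>> servo_tool(rows=[0,0,-0.4,0,5,0,0,-0.4,0,5,0,0,-0.5,0,5,0,0,-0.6,0,5,0,0,-0.7,0,5,0,0,-0.8,0,5,0,0,-0.8,0,5,0,0,-0.8,0,5,0,0,-0.8,0,5,0,0,-0.8,0,5,0,0,-0.8,0,5,0,0,-0.6,0,5,0,0,-0.4,0,5,0,0,0,0,5,0,0,0,0,5])

```text
time_s: 19.83
tcp_pos: [0.5147, 0.0578, 0.3426]
orientation: [[-0.303, 0.953, 0.0], [0.953, 0.303, 0.0], [0.0, 0.0, -1.0]]
force: [-0.3, -0.3, -1.1]
grip_width: 0.0092
grip_force: 49.1
```

```bash
python3 -c "
from h import *
d=U(np.array([.4861,-.3758,.032]));print(d)
st(d[0],d[1],.34)
a=snap('scene','j0.png')
cv2.imwrite('pics/j.png',cv2.resize(a[30:240,200:410],(600,600),interpolation=2)[:,:,::-1])
"
```

```text
[-0.16805241 -0.32996604  0.032     ]
t 19.8333 unit mm [ -9.5  74.6 342.6] yaw y-ux deg -0.01 F [-0.3 -0.3 -1.1] w 0.00924888520923024 gf 49.10356342792511 q [ 0.06 -0.24  1.64  0.    1.74 -0.24]
units [-16.19  -6.34   0.11]
```

View pics/j.png

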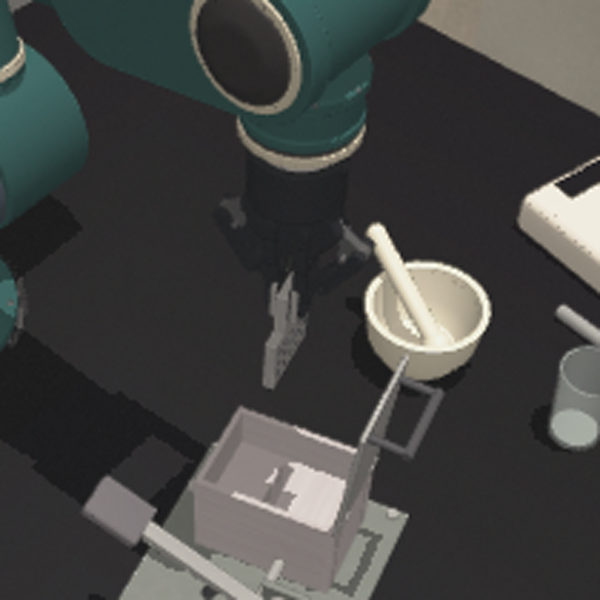

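The plate is out and hangs upright in the jaws, with its foot at about (283,375) in the crop. I'll carry it over the lever to the dish.

>>> servo_tool(rows=[-0.4,-0.16,0,0,5,-0.7,-0.27,0,0,5,-0.93,-0.365,0,0,5,-0.93,-0.365,0,0,5,-0.93,-0.365,0,0,5,-0.93,-0.365,0,0,5,-0.93,-0.365,0,0,5,-0.93,-0.365,0,0,5,-0.93,-0.365,0,0,5,-0.93,-0.365,0,0,5,-0.93,-0.365,0,0,5,-0.93,-0.365,0,0,5,-0.93,-0.365,0,0,5,-0.93,-0.365,0,0,5,-0.93,-0.365,0,0,5,-0.93,-0.365,0,0,5,-0.93,-0.365,0,0,5,-0.7,-0.27,0,0,5,-0.44,-0.165,0,0,5,0,0,0,0,5])

```text
time_s: 21.55
tcp_pos: [0.4853, -0.3779, 0.3414]
orientation: [[-0.301, 0.954, -0.002], [0.954, 0.301, 0.001], [0.001, -0.001, -1.0]]
force: [-0.5, 0.3, -0.4]
grip_width: 0.0094
grip_force: 48.9
```

```bash
python3 -c "
from h import *
d=U(np.array([.4861,-.3758,.032]))
st(d[0],d[1],.155)"
```

```text
t 21.55 unit mm [-169.4 -331.8  341.4] yaw y-ux deg -0.12 F [-0.5  0.3 -0.4] w 0.009445343332262478 gf 48.90955567359924 q [-0.7  -0.02  1.44 -0.    1.72 -1.01]
units [0.06 0.07 7.45]
```

>>> servo_tool(rows=[0.06,0.07,0.4,0,5,0,0,0.8,0,5,0,0,0.9,0,5,0,0,0.9,0,5,0,0,0.9,0,5,0,0,0.9,0,5,0,0,0.9,0,5,0,0,0.8,0,5,0,0,0.6,0,5,0,0,0.4,0,5,0,0,0.3,0,5,0,0,0,0,5,0,0,0,0,5,0,0,0,0,5,0,0,0,0,5])

```text
time_s: 22.8
tcp_pos: [0.4877, -0.3742, 0.1489]
orientation: [[-0.303, 0.953, 0.001], [0.953, 0.303, -0.001], [-0.001, 0.001, -1.0]]
force: [-0.9, -0.9, -0.6]
grip_width: 0.0091
grip_force: 49.0
```

```bash
python3 -c "
from h import *
d=U(np.array([.4861,-.3758,.032]))
st(d[0],d[1],.145)
a=snap('scene','k0.png');b=snap('top','k1.png')
cv2.imwrite('pics/k.png',np.hstack([cv2.resize(a[100:380,60:340],(400,400)),cv2.resize(b[140:340,220:420],(400,400))])[:,:,::-1])
"
```

```text
t 22.8 unit mm [-166.1 -328.9  148.9] yaw y-ux deg -0.01 F [-0.9 -0.9 -0.6] w 0.009101411706398027 gf 49.04881775379181 q [-0.7   0.03  1.7   0.    1.41 -1.  ]
units [-0.04 -0.08  0.16]
```

View pics/k.png

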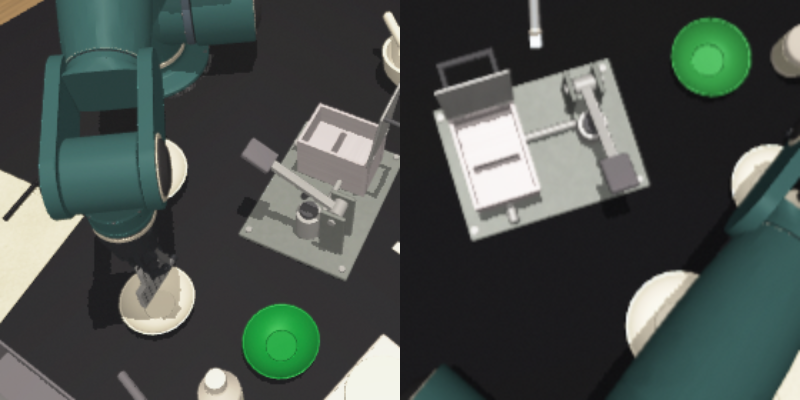

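The views show the plate hanging upright over the middle of the small dish at (155,290), the flap open, the lever up and nothing moved. I'll hand it in.

>>> servo_tool(rows=[0,0,0,0,5,0,0,0,0,5,0,0,0,0,5,0,0,0,0,5,0,0,0,0,5,0,0,0,0,5])

```text
time_s: 23.4
tcp_pos: [0.4873, -0.374, 0.1478]
orientation: [[-0.303, 0.953, -0.0], [0.953, 0.303, 0.0], [0.0, -0.0, -1.0]]
force: [0.2, 0.4, -0.7]
grip_width: 0.0096
grip_force: 49.0
```

```bash
python3 -c "
from cell import *
print(get_state()['tcp_pos'],close_job())"
```

```text
the job is handed in; nothing more can be done
[ 0.48733715 -0.37395042  0.14778719] None
```

The job is handed in at 23.4 s with no verdict shown: I worked the lever through four full strokes, left the flap standing open, and the gripper holds the filter plate upright and still about 2 mm from the middle of the small white dish, roughly 33 mm above its rim.

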